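Clamp a flow cell in a twin-screw press, keeping the crossbar level

ROBOT

A 6-joint arm with a two-finger parallel gripper is mounted at the origin on a cart in front of the work surface, level with it; the furniture and walls round the work are solid. World frame = base frame: x ahead of the robot, y to its left, z up, the work surface at z = 0. Lengths are in m, angles in rad, forces in N, time in s.
With the tool pointing down it reaches from about 0.225 to 0.875 m from the base axis. Payload 3.4 kg.
Tool frame: the origin (TCP) lies on the centre line of the jaws, within the pads' length; the fingertips stand 17 mm ahead of it and the grasp point (between the pads) lies 2 mm behind it; z points along the fingers, y is the line along which they close (so a half turn about z gives the same grasp; the last joint's range is limited). The gripper opens to 85 mm and grips with 20 to 120 N. Pads are 22 mm wide; open, the fingers measure 114 mm over their backs; the gripper's body (76 mm by 85 mm) begins 54 mm behind the grasp point. The pads swing forward as they close: fully open they stand 13 mm farther back than shut.
Start: joints at [-1.431, 0.276, 1.505, -0, 1.361, -0.121], TCP at [0.148, -0.556, 0.248] pointing down, gripper open.
Joint ranges: [-2.89, 2.89], [-0.75, 2.08], [0.22, 2.7], [-1.18, 4.32], [0.11, 2.71], [-2.7, 2.7]. Speed limits (rad/s): [2.57, 2.57, 3.14, 3.14, 3.14, 3.14].

INTERFACE

Orientations are given as a unit quaternion [w, x, y, z].
In Python, from rig import manip gives the robot as it stands.
- The arm moves only by the tool move_arm, never from a script. Its argument "steps" is one flat list of numbers, 7 for each row, row after row: the turn, a rotation vector about the world's x, y, z normalised to -1 to 1, where 1 is 360 degrees, then the shift along the world's x, y, z normalised to -1 to 1, where 1 is 1 m, then the opening, from -1 (shut) to 1 (fully open). A call has exactly 10 rows; each row is the pose to reach, as a shift and turn from the pose commanded when the call began, turning the shorter way round; what a row does not reach only later rows make up. A row lasts 1/10 s, in which the tool goes at most 50 mm and 8.59 degrees, less where a joint would pass 70% of its speed; a pose out of reach is approached as far as the arm can. A call with a number of a shift or a turn outside -1 to 1 is refused whole. A call with a gripper value outside its range is refused whole. The fingers move at their own pace and stop on an object; "squeeze" is the grip in N (left out, the last holds). Time passes only in rows, so rows that repeat a pose let the fingers close, or fill a call up. It gives the time, the measured TCP pose, the force, the opening and the grip force at its end, in the units of the state.
- manip.get_state(): the state, without advancing time (a new reading comes with each control period).
- manip.get_image(name): name is "scene" or "top"; returns a dict with "pixels" (384x512x3 uint8, blue, green, red), "fx", "fy", "cx", "cy" (pixels), "D" ([k1, k2, p1, p2, k3] as OpenCV has them; the pictures are not rectified), "R" (3x3) and "t" (3): a world point X has camera coordinates R X + t. Camera axes: x right, y down, z forward; pixel columns grow to the right and rows downward; lengths in m; the calibration is good to about 2 mm. A picture is of the moment at which its call begins. There is no depth.
- manip.sign_off(): hands the job in; it is judged then, once.
The state is a dict: "clock": time; "qpos": joint angles; "qd": joint speeds; "effort": joint torques, N m; "position": TCP position; "ee_rot": TCP orientation; "contact_force": force on the tool from outside, world axes, zero at the start; "moment": the same for the moment, N m; "width": finger opening in m; "gripper_force": force on a finger pad.
Only numpy, scipy, OpenCV 4.12 (cv2) and the standard library are available. Lean on these libraries where they do the work, as an engineer would, in place of code of your own. Each camera call takes 0.05 s, during which the arm holds its last target. There are 200 camera calls.

TASK

Slide the flow cell gently along its rails until it sits fully home against the blue stop of the twin-screw press. Then turn the two black knobs clockwise, alternately and in small steps so that the crossbar stays near level (neither end more than 6 mm ahead of the other), until both feet press on the cell: nip each knob up by feel to roughly 60 N a side, not overtight. Leave the two vials and the dropper bottle where they stand.

Things in the scene. Friction and masses are not known exactly. Their poses are not given: they have to be found in the camera images.
- press: Fixed white base plate of the press, 150 x 270 x 12 mm, standing on the worktop at any yaw within 0.25 rad. Origin: centre of its underside. x: the way the cell slides in (towards the stop), y: to the left knob, z up. Two aluminium side guides (inner faces at y = +-71.7 mm, 34 mm high) leave the cell 1.7 mm a side. Nothing on the press is higher than 141 mm.
- stop: Blue stop bar fixed at the back of the press; its front face is at x = +50 mm of the press, 90 mm wide, up to z = 46 mm. (Its origin is the press origin.)
- rail_left: Fixed grey rail under the left half of the cell (press y = +60 mm), top at z = 22 mm; origin is the press origin. Its load is the clamping force of the left foot plus about 3 N of cell weight.
- rail_right: The same at press y = -60 mm, under the right foot.
- flow_cell: Loose flow cell, about 0.6 kg, a 100 x 140 x 28 mm aluminium and grey block with orange gasket line, two white ports and a blue push plate in front. It lies on the rails, pulled out 20 to 40 mm towards the robot. Origin: centre of the block's underside; axes as the press. Home when its origin is at the press origin's x (block touching the stop). Sliding takes 2 to 5 N, with stick-slip peaks.
- push_plate (a point): Centre of the front face of the blue push plate (7 x 50 x 26 mm), 91 mm before the cell's origin and 17 mm above its underside; the plate stands from 4 to 30 mm above the cell's underside. A 14 mm wide tongue joins it to the block.
- crossbar: Aluminium crossbar, 24 x 172 x 16 mm, between the two screws. Origin: at its left nut, on the left screw's axis at half height; y along the bar towards the left nut (level: y axis horizontal). The nuts on its ends stay below 99 mm.
- bar_mid (a point): Centre of the crossbar; 86 mm above the worktop at the start (knobs at 0). Two sprung rubber feet hang under the bar at press x = 0, y = +-60 mm; new, they end 31 mm below this point, but each is worn short by an unknown 0 to 2 mm, not equally: contact has to be felt. Each foot spring gives 80 N per mm.
- knob_left (a joint): Left knob (press y = +100 mm) in rad, clockwise from above positive, 0 to 3.5; starts at 0. The knob keeps its height; the left bar end goes down 4 mm per rad. Drag about 0.42 N m against either motion (it reverses when eased back); clamping adds 0.004 N m per N of F (F = 4/5 left + 1/5 right foot's force). It stays where it is left.
- knob_right (a joint): Right knob (press y = -100 mm), as the left one with left and right swapped.
- grip_left (a point): Left knob: upright fluted black cylinder, 48.6 mm across, 24 mm of height to grip; this point is on its axis at the middle of that height, 127 mm above the worktop. Top at 141 mm.
- grip_right (a point): The same on the right knob, 200 mm away.
- vial_red: Small glass vial with red cap, 23 x 23 x 52 mm, standing left of the press; origin: centre of its underside.
- dropper_bottle: White dropper bottle with green cap, 48 x 48 x 98 mm, standing right of the press; origin: centre of its underside.
- vial_clear: Small clear glass vial with white cap, 23 x 23 x 52 mm, standing behind the press; origin: centre of its underside.
Not all that is in view belongs to the job. Several things have the shape of the flow_cell; the one meant has the colours described above.

How it is judged:
On the way, in this order (a step that is already met when the one before it is completed fails the run):
1. the flow cell is slid home against the stop, not yet clamped (x of flow_cell in the frame of press between -0.003 and 0.003 m and contact force between flow_cell and rail_left below 20 N and contact force between flow_cell and rail_right below 20 N), for 0.2 s.
2. both feet press on the cell (contact force between flow_cell and rail_left above 30 N and contact force between flow_cell and rail_right above 30 N), for 0.2 s.
At the end, for the whole second after the job is handed in: The cell is within 3 mm of home against the stop, each rail carries 30 to 100 N (cell clamped on both sides), the crossbar is within 0.03 rad of level, and the knobs are at rest (all of step 2 and x of flow_cell in the frame of press between -0.003 and 0.003 m and contact force between flow_cell and rail_left below 100 N and contact force between flow_cell and rail_right below 100 N and angle between crossbar's own y axis and vertical between 1.5408 and 1.6008 rad and velocity of joint knob_left between -0.05 and 0.05 rad/s and velocity of joint knob_right between -0.05 and 0.05 rad/s); the robot touches nothing.
It fails at once if the crossbar is racked: one end leads the other by more than 6 mm (0.03 rad) (angle between crossbar's own y axis and vertical below 1.5408 rad or angle between crossbar's own y axis and vertical above 1.6008 rad).
It fails at once if a side is overtightened: a rail carries more than 120 N (contact force between flow_cell and rail_left above 120 N or contact force between flow_cell and rail_right above 120 N).
It fails at once if the cell is rammed against the stop with more than 40 N (contact force between flow_cell and stop above 40 N).
It fails at once if a vial or the dropper bottle is moved by more than 15 mm (distance of any of vial_red, dropper_bottle, vial_clear from where it was at the start of the episode above 0.015 m).
It also fails if it takes over 72 s, if anything falls off the work surface, if the arm or the gripper's body presses on something with over 40 N, if the wrist force passes 120 N, or if a joint passes its speed limit or range.

## Working session

There is one attempt and no reset: what is moved stays moved. The work goes in short steps, Python scripts to look and compute and a tool call to move; the robot and the scene stay as the last step left them, time stands still between calls to the robot, and variables do not carry over. Pictures are saved under pics/ and viewed, at most 10 in all, crops included, and the job is handed in when it is done.

Besides the shell and the picture viewer there is one more tool, called as name(argument=value, ...), one argument or row to a line, values as JSON. move_arm: Moves the arm, as the interface text tells. Scaled input: -1 to 1 covers 1 m each way for a shift and 360 degrees each way for a turn. Its arguments: {"type":"object","properties":{"steps":{"type":"array"},"squeeze":{"type":"number"}},"required":["steps"]}

```bash
mkdir -p pics; cat > h.py <<'E'
import numpy as np, cv2
from rig import manip
def grab(n):
    im=manip.get_image(n); im['pixels']=np.asarray(im['pixels'],np.uint8); return im
def K(im): return np.array([[im['fx'],0,im['cx']],[0,im['fy'],im['cy']],[0,0,1.]])
def ray(im,px,z):
    p=cv2.undistortPoints(np.array(px,float).reshape(-1,1,2),K(im),np.array(im['D'],float)).reshape(-1,2)
    R=np.array(im['R']);t=np.array(im['t']);c=-R.T@t
    d=np.c_[p,np.ones(len(p))]@R
    return c+d*((z-c[2])/d[:,2])[:,None]
def proj(im,X):
    return cv2.projectPoints(np.array(X,float).reshape(-1,1,3),cv2.Rodrigues(np.array(im['R'],float))[0],np.array(im['t'],float),K(im),np.array(im['D'],float))[0].reshape(-1,2)
E
python3 - <<'E'
from h import *
for n in('scene','top'):
    im=grab(n); cv2.imwrite(f'pics/{n}0.png',im['pixels']); np.save(f'{n}0.npy',im,allow_pickle=True)
    print(n,-np.array(im['R']).T@im['t'],im['fx'])
print(manip.get_state())
E
```

```text
scene [-0.01005367  0.48707889  0.49984723] 454.51275145637993
top [ 0.46841737 -0.07091501  0.94108416] 372.03463482798037
{'clock': 0.1, 'qpos': array([-1.43100407e+00,  2.76533444e-01,  1.50600750e+00, -3.15372283e-06,
        1.36073030e+00, -1.21008174e-01]), 'qd': array([-7.02164877e-05, -1.25413120e-03, -2.11867291e-03, -9.66435489e-04,
        1.11557494e-03, -6.52082818e-04]), 'effort': array([ 1.03498060e-03, -4.17702019e+01, -2.46404582e+01, -1.93230167e-04,
        5.77181345e-03,  1.98236776e-06]), 'position': array([ 0.14819163, -0.55510639,  0.24752486]), 'ee_rot': array([-8.39243117e-04,  9.91509540e-01,  1.30031253e-01, -9.42442799e-06]), 'contact_force': array([-0.19719515,  1.34874987, -0.23262872]), 'moment': array([ 0.02380109, -0.03088705, -0.04002113]), 'gripper_force': 0.0, 'width': 0.08540002716057389}
```

View pics/scene0.png

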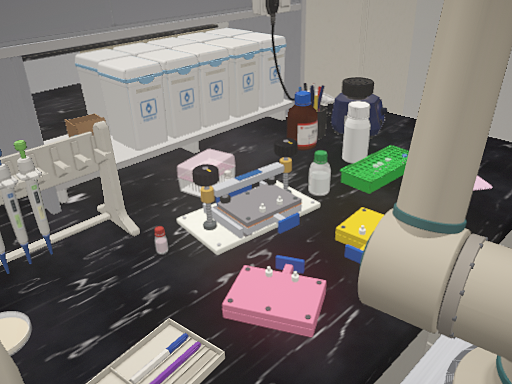

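View pics/top0.png

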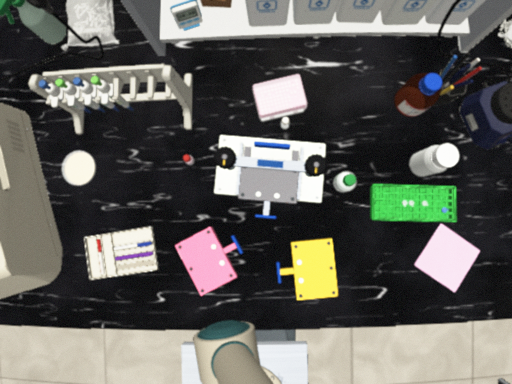

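Scene view: the grey cell with its blue push plate is in the press at about (258,205). Top view: press at (270,168). Candidates for the flow cell in the top view are the grey one on the rails (268,185), the pink one (208,260) and the yellow one (315,268). I choose the grey one, with the blue plate at (266,216).

```bash
python3 - <<'E'
from h import *
im=np.load('top0.npy',allow_pickle=True).item(); p=im['pixels']
c=cv2.resize(p[125:230,200:370],None,fx=4.5,fy=4.5,interpolation=cv2.INTER_CUBIC); cv2.imwrite('pics/crop.png',c)
hsv=cv2.cvtColor(p,cv2.COLOR_BGR2HSV)
b=cv2.inRange(hsv,(105,140,60),(125,255,255)); b[:125]=0;b[230:]=0;b[:,:200]=0;b[:,370:]=0
n,l,s,ce=cv2.connectedComponentsWithStats(b)
for i in range(1,n):
    if s[i,4]>10: print(s[i],ce[i],ray(im,ce[i],.045)[0])
g=cv2.cvtColor(p,cv2.COLOR_BGR2GRAY)
w=cv2.inRange(g,165,255); w[:125]=0;w[230:]=0;w[:,:212]=0;w[:,328:]=0
w=cv2.morphologyEx(w,cv2.MORPH_OPEN,np.ones((3,3)))
pts=cv2.findNonZero(w); 
hull=cv2.convexHull(pts).reshape(-1,2); print(hull.tolist())
E
```

```text
[255 142  34   7 141] [271.43971631 144.92198582] [ 0.64345766 -0.08266068  0.045     ]
[258 160  24   7 119] [269.59663866 163.23529412] [ 0.59849504 -0.07698135  0.045     ]
[254 214  23   6  85] [265.29411765 216.32941176] [ 0.47020617 -0.06336294  0.045     ]
[[325, 153], [323, 180], [322, 193], [321, 201], [320, 202], [267, 215], [264, 215], [215, 193], [214, 192], [214, 187], [215, 176], [218, 144], [219, 137], [220, 135], [283, 125], [286, 125], [323, 143], [325, 145]]
```

View pics/crop.png

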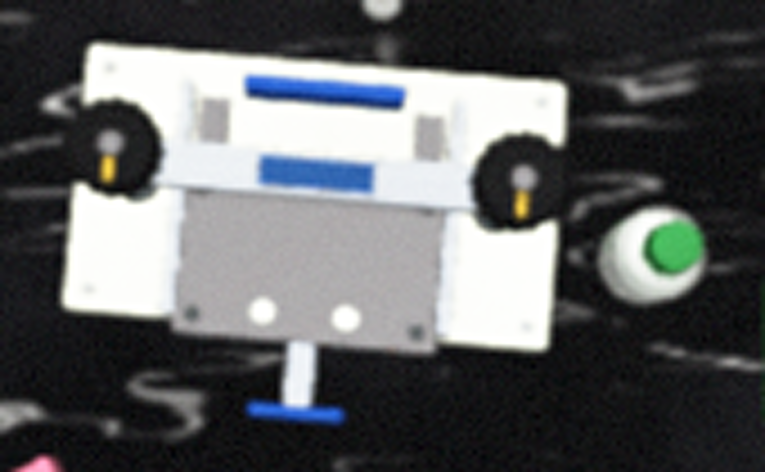

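The crop confirms it: grey block, two white ports, and a blue plate at top-image (266,216). The knobs are near (224,157) and (316,164), and the dropper bottle is just to the right of the right knob.

```bash
python3 - <<'E'
from h import *
im=np.load('top0.npy',allow_pickle=True).item()
f=lambda L:[(200+(x+.5)/4.5-.5,125+(y+.5)/4.5-.5) for x,y in L]
c=ray(im,f([(90,43),(567,83),(549,350),(62,308)]),.012); print(c, c.mean(0))
print('edges',np.linalg.norm(c-np.roll(c,-1,0),axis=1))
k=ray(im,f([(110,143),(523,177)]),.141); print(k,k.mean(0),np.linalg.norm(k[0]-k[1]))
kd=k[0]-k[1]; print('yaw knobs',np.arctan2(-kd[0],kd[1]))
e=(c[0]-c[1])+(c[3]-c[2]); print('yaw plate',np.arctan2(-e[0],e[1]))
e=(c[0]-c[3])+(c[1]-c[2]); print('yaw plate x',np.arctan2(e[1],e[0]))
bp=ray(im,f([(247,411),(344,417)]),.052); print('push top',bp,bp.mean(0))
print('dropper cap',ray(im,f([(675,247)]),.098), 'cell front', ray(im,f([(170,328),(437,352)]),.05))
# scene cam check of knobs
s=np.load('scene0.npy',allow_pickle=True).item()
p=s['pixels']; cv2.imwrite('pics/sc.png',cv2.resize(p[130:260,165:335],None,fx=4.5,fy=4.5,interpolation=cv2.INTER_CUBIC))
print([( (u-165)*4.5,(v-130)*4.5) for u,v in proj(s,k)])
E
```

```text
[[ 0.68172541  0.04817914  0.012     ]
 [ 0.6510715  -0.22010725  0.012     ]
 [ 0.50151191 -0.20431383  0.012     ]
 [ 0.53160348  0.0660247   0.012     ]] [ 0.59147807 -0.07755431  0.012     ]
edges [0.27003194 0.15039117 0.27200813 0.1511789 ]
[[ 0.6024159   0.02252954  0.141     ]
 [ 0.58038748 -0.17633732  0.141     ]] [ 0.59140169 -0.07690389  0.141     ] 0.20008318067837685
yaw knobs -0.11031996259622083
yaw plate -0.11230428192820151
yaw plate x -0.11178115475112176
push top [[ 0.4717023  -0.03769785  0.052     ]
 [ 0.4673353  -0.08899197  0.052     ]] [ 0.4695188  -0.06334491  0.052     ]
dropper cap [[ 0.54884011 -0.25768719  0.098     ]] cell front [[ 0.5168769   0.00253179  0.05      ]
 [ 0.50059851 -0.13932471  0.05      ]]
[(np.float64(177.53903832609768), np.float64(169.36250202508964)), (np.float64(540.1026902499751), np.float64(46.60558300230443))]
```

View pics/sc.png

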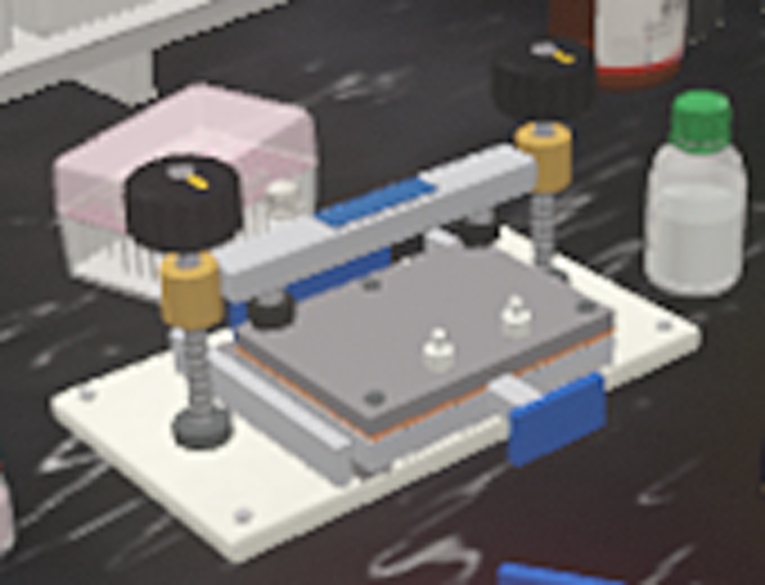

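move_arm(
  steps=[0,0,-0.0592,0.2825,0.497,0,-1,0,0,-0.0592,0.2825,0.497,0,-1,0,0,-0.0592,0.2825,0.497,0,-1,0,0,-0.0592,0.2825,0.497,0,-1,0,0,-0.0592,0.2825,0.497,0,-1,0,0,-0.0592,0.2825,0.497,0,-1,0,0,-0.0592,0.2825,0.497,0,-1,0,0,-0.0592,0.2825,0.497,0,-1,0,0,-0.0592,0.2825,0.497,0,-1,0,0,-0.0592,0.2825,0.497,0,-1],
  squeeze=60,
)

```text
clock: 1.1
position: [0.3957, -0.1189, 0.2483]
ee_rot: [0.0, 0.998, -0.056, 0.0]
contact_force: [2.1, 0.4, -0.0]
width: 0.0
gripper_force: 0.0
```

move_arm(
  steps=[0,0,0,0.033,0.06,0,-1,0,0,0,0.033,0.06,0,-1,0,0,0,0.033,0.06,0,-1,0,0,0,0.033,0.06,-0.206,-1,0,0,0,0.033,0.06,-0.206,-1,0,0,0,0.033,0.06,-0.206,-1,0,0,0,0.033,0.06,-0.206,-1,0,0,0,0.033,0.06,-0.206,-1,0,0,0,0.033,0.06,-0.206,-1,0,0,0,0.033,0.06,-0.206,-1],
)

```text
clock: 2.1
position: [0.43, -0.0619, 0.0441]
ee_rot: [0.001, 0.998, -0.056, 0.002]
contact_force: [-0.3, -0.6, 0.3]
width: 0.0002
gripper_force: 0.0
```

```bash
cat > st.py <<'E'
from h import *
s=manip.get_state(); q=s['ee_rot']; np.set_printoptions(precision=4,suppress=True)
c=np.array([.5915,-.077]);u=np.array([np.cos(.111),-np.sin(.111)]);v=np.array([-u[1],u[0]])
d=s['position'][:2]-c
print(s['clock'],s['position'],'press xy',d@u,d@v,'yaw',2*np.arctan2(q[2],q[1]),'F',s['contact_force'],'M',s['moment'],'q6',s['qpos'][5],'w',s['width'],s['gripper_force'])
E
python3 st.py
```

```text
2.1 [ 0.43   -0.0619  0.0441] press xy -0.16220346638715175 -0.002916757755341717 yaw -0.1117880547362281 F [-0.2603 -0.6086  0.3455] M [-0.009  -0.0006 -0.0585] q6 1.3795747334321535 w 0.00016173720829904299 0.0
```

move_arm(
  steps=[0,0,0,0.009,-0.0005,0,-1,0,0,0,0.016,-0.001,0,-1,0,0,0,0.022,-0.0013,0,-1,0,0,0,0.027,-0.0016,0,-1,0,0,0,0.032,-0.0019,0,-1,0,0,0,0.036,-0.002,0,-1,0,0,0,0.04,-0.0023,0,-1,0,0,0,0.044,-0.0025,0,-1,0,0,0,0.047,-0.0027,0,-1,0,0,0,0.05,-0.003,0,-1],
)

```text
clock: 3.1
position: [0.4752, -0.063, 0.0419]
ee_rot: [-0.001, 0.998, -0.055, -0.004]
contact_force: [-7.5, 0.6, 5.5]
width: 0.0002
gripper_force: 3.3
```

```bash
python3 st.py
```

```text
3.1 [ 0.4752 -0.063   0.0419] press xy -0.11708369566214584 0.0009981801905487408 yaw -0.11063057942921048 F [-7.5181  0.5595  5.5131] M [ 0.0422  0.9132 -0.0214] q6 1.4051939462680096 w 0.0002324425124499644 3.2579460740089417
```

move_arm(
  steps=[0,0,0,0.001,0,0,-1,0,0,0,0.002,0,0,-1,0,0,0,0.003,0,0,-1,0,0,0,0.004,0,0,-1,0,0,0,0.005,-0.0005,0,-1,0,0,0,0.006,-0.0005,0,-1,0,0,0,0.007,-0.0005,0,-1,0,0,0,0.008,-0.001,0,-1,0,0,0,0.008,-0.001,0,-1,0,0,0,0.008,-0.001,0,-1],
)

```text
clock: 4.1
position: [0.4867, -0.065, 0.0424]
ee_rot: [0.0, 0.998, -0.056, 0.0]
contact_force: [-3.5, -0.1, -0.0]
width: -0.0001
gripper_force: 0.7
```

```bash
python3 st.py
```

```text
4.1 [ 0.4867 -0.065   0.0424] press xy -0.10548402932151643 0.0003119346038427491 yaw -0.11122053131474098 F [-3.5034 -0.0715 -0.0055] M [0.07   0.2785 0.0046] q6 1.4075453322733078 w -6.929177535861999e-05 0.7185563072562218
```

Next 4 mm, slowly.

move_arm(
  steps=[0,0,0,0.0004,0,0,-1,0,0,0,0.0008,0,0,-1,0,0,0,0.0012,0,0,-1,0,0,0,0.0016,0,0,-1,0,0,0,0.002,0,0,-1,0,0,0,0.0024,0,0,-1,0,0,0,0.0028,0,0,-1,0,0,0,0.0032,0,0,-1,0,0,0,0.0036,0,0,-1,0,0,0,0.0036,0,0,-1],
)

```text
clock: 5.1
position: [0.489, -0.0646, 0.0424]
ee_rot: [-0.0, 0.998, -0.056, -0.001]
contact_force: [-5.3, 0.0, 3.0]
width: 0.0001
gripper_force: 2.7
```

```bash
python3 st.py
```

```text
5.1 [ 0.489  -0.0646  0.0424] press xy -0.10324428235746598 0.000989038394726656 yaw -0.11119878635218856 F [-5.2891  0.0468  3.0292] M [-0.0244  0.8211 -0.0648] q6 1.4095587625441965 w 5.143399707900435e-05 2.693777661770582
```

move_arm(
  steps=[0,0,0,0.0004,0,0,-1,0,0,0,0.0008,0,0,-1,0,0,0,0.0012,0,0,-1,0,0,0,0.0016,0,0,-1,0,0,0,0.002,0,0,-1,0,0,0,0.0024,0,0,-1,0,0,0,0.0026,0,0,-1,0,0,0,0.0026,0,0,-1,0,0,0,0.0026,0,0,-1,0,0,0,0.0026,0,0,-1],
)

```text
clock: 6.1
position: [0.4905, -0.0646, 0.0424]
ee_rot: [-0.0, 0.998, -0.055, -0.002]
contact_force: [-7.7, 0.6, 6.0]
width: 0.0002
gripper_force: 3.8
```

```bash
python3 st.py
```

```text
6.1 [ 0.4905 -0.0646  0.0424] press xy -0.10178702777253193 0.0011741604236153245 yaw -0.11088367376828552 F [-7.7348  0.6183  6.0291] M [-0.0898  1.1203  0.0042] q6 1.411036326636428 w 0.0001578554344415226 3.7529612705111504
```

move_arm(
  steps=[0,0,0,0.0004,0,0,-1,0,0,0,0.0008,0,0,-1,0,0,0,0.0012,0,0,-1,0,0,0,0.0016,0,0,-1,0,0,0,0.002,0,0,-1,0,0,0,0.0024,0,0,-1,0,0,0,0.0024,0,0,-1,0,0,0,0.0024,0,0,-1,0,0,0,0.0024,0,0,-1,0,0,0,0.0024,0,0,-1],
)

```text
clock: 7.1
position: [0.4905, -0.0644, 0.0421]
ee_rot: [-0.0, 0.998, -0.055, -0.004]
contact_force: [-11.2, -1.2, 9.2]
width: 0.0005
gripper_force: 5.8
```

```bash
python3 st.py
```

```text
7.1 [ 0.4905 -0.0644  0.0421] press xy -0.10178871168280924 0.0012858518236706447 yaw -0.11030727185291055 F [-11.1739  -1.2497   9.2053] M [-0.2411  1.7017 -0.0708] q6 1.4123790568457588 w 0.00047810779717546054 5.774659886956215
```

Stop felt: the position holds while the force climbs. Retreat and go over the left knob.

move_arm(
  steps=[0,0,0,-0.03,0.003,0,-1,0,0,0,-0.03,0.003,0,-1,0,0,0,-0.03,0.003,0.14,-1,0,0,0,-0.03,0.003,0.14,0,0,0,0,-0.03,0.003,0.14,1,0,0,0.0955,-0.03,0.003,0.14,1,0,0,0.0955,0.109,0.087,0.14,1,0,0,0.0955,0.109,0.087,0.14,1,0,0,0.0955,0.109,0.087,0.14,1,0,0,0.0955,0.109,0.087,0.14,1],
)

```text
clock: 8.1
position: [0.6105, 0.0248, 0.1828]
ee_rot: [0.0, 0.97, 0.244, 0.004]
contact_force: [-1.2, 0.2, 0.1]
width: 0.0856
gripper_force: 0.0
```

```bash
python3 st.py; python3 - <<'E'
from h import *
im=grab('top');cv2.imwrite('pics/t1.png',cv2.resize(im['pixels'][125:230,200:370],None,fx=4.5,fy=4.5,interpolation=cv2.INTER_CUBIC))
E
```

```text
8.1 [0.6105 0.0248 0.1828] press xy 0.007611741035297835 0.10326341535089323 yaw 0.49272686851765524 F [-1.2332  0.1726  0.0892] M [-0.0192  0.0562  0.0207] q6 1.0028406772588587 w 0.08556464447571208 0.0
```

View pics/t1.png

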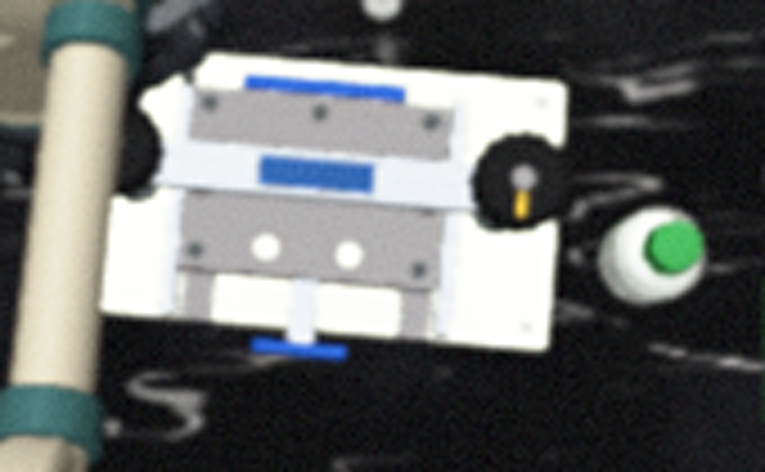

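The cell now sits back against the blue stop, with its front edge well inside the plate at crop row ~275. Settle low over the left knob.

move_arm(
  steps=[0,0,0,-0.004,-0.001,-0.02,1,0,0,0,-0.004,-0.001,-0.02,1,0,0,0,-0.004,-0.001,-0.02,1,0,0,0,-0.004,-0.001,-0.02,1,0,0,0,-0.004,-0.001,-0.02,1,0,0,0,-0.004,-0.001,-0.02,1,0,0,0,-0.004,-0.001,-0.02,1,0,0,0,-0.004,-0.001,-0.02,1,0,0,0,-0.004,-0.001,-0.02,1,0,0,0,-0.004,-0.001,-0.02,1],
)

```text
clock: 9.15
position: [0.5999, 0.0211, 0.1623]
ee_rot: [0.0, 0.97, 0.242, -0.0]
contact_force: [0.0, 0.2, -1.1]
width: 0.085
gripper_force: 0.0
```

```bash
python3 st.py
```

```text
9.15 [0.5999 0.0211 0.1623] press xy -0.0024701776237867844 0.09844312499993084 yaw 0.48888350953646786 F [ 0.0423  0.1657 -1.076 ] M [-0.0268  0.0554 -0.005 ] q6 1.0012858373293205 w 0.08498350374388122 0.0
```

move_arm(
  steps=[0,0,0,0.0026,0.0013,-0.037,1,0,0,0,0.0026,0.0013,-0.037,1,0,0,0,0.0026,0.0013,-0.037,1,0,0,0,0.0026,0.0013,-0.037,-1,0,0,0,0.0026,0.0013,-0.037,-1,0,0,0,0.0026,0.0013,-0.037,-1,0,0,0,0.0026,0.0013,-0.037,-1,0,0,0,0.0026,0.0013,-0.037,-1,0,0,0,0.0026,0.0013,-0.037,-1,0,0,0,0.0026,0.0013,-0.037,-1],
  squeeze=80,
)

```text
clock: 10.15
position: [0.6031, 0.0226, 0.1271]
ee_rot: [0.0, 0.97, 0.242, 0.001]
contact_force: [-0.7, 0.2, 4.4]
width: 0.0467
gripper_force: 81.5
```

```bash
python3 st.py
```

```text
10.15 [0.6031 0.0226 0.1271] press xy 0.0004676478700969049 0.10023687954020555 yaw 0.48870190701117244 F [-0.6992  0.1533  4.3586] M [ 0.1711  0.2776 -0.0165] q6 1.0038383940850228 w 0.04667942025033351 81.46165609359741
```

move_arm(
  steps=[0,0,-0.0139,0,0,0,-1,0,0,-0.0278,0,0,0,-1,0,0,-0.0417,0,0,0,-1,0,0,-0.0557,0,0,0,-1,0,0,-0.0696,0,0,0,-1,0,0,-0.0835,0,0,0,-1,0,0,-0.0974,0,0,0,-1,0,0,-0.1114,0,0,0,-1,0,0,-0.1114,0,0,0,-1,0,0,-0.1114,0,0,0,-1],
)

```text
clock: 11.15
position: [0.6031, 0.0225, 0.1271]
ee_rot: [-0.0, 0.994, -0.106, 0.001]
contact_force: [-1.2, -0.1, 5.0]
width: 0.0468
gripper_force: 81.9
```

```bash
python3 st.py
```

```text
11.15 [0.6031 0.0225 0.1271] press xy 0.00048584919128513975 0.10021881555541894 yaw -0.21249741352250526 F [-1.182  -0.1047  5.0395] M [ 0.0487  0.2043 -0.4502] q6 1.7049105641680982 w 0.04680038928503621 81.88592433929443
```

move_arm(
  steps=[0,0,0,0,0,0,1,0,0,0,0,0,0,1,0,0,0,0,0,0,1,0,0,0,0,0,0.048,1,0,0,0.03,0,0,0.048,1,0,0,0.1114,-0.0222,-0.1988,0.048,1,0,0,0.1114,-0.0222,-0.1988,0.048,1,0,0,0.1114,-0.0222,-0.1988,0.048,1,0,0,0.1114,-0.0222,-0.1988,0.048,1,0,0,0.1114,-0.0222,-0.1988,0.048,1],
)

```text
clock: 12.15
position: [0.5799, -0.1818, 0.1733]
ee_rot: [0.002, 0.971, 0.241, -0.0]
contact_force: [0.1, 0.8, 0.5]
width: 0.0849
gripper_force: 0.0
```

```bash
python3 st.py; python3 - <<'E'
from h import *
im=grab('scene');cv2.imwrite('pics/s1.png',cv2.resize(im['pixels'][100:260,165:335],None,fx=3.7,fy=3.7,interpolation=cv2.INTER_CUBIC))
E
```

```text
12.15 [ 0.5799 -0.1818  0.1733] press xy 6.241826491752991e-05 -0.10546713424859368 yaw 0.4861464040719025 F [0.0523 0.7573 0.4775] M [-0.0226  0.0164 -0.0177] q6 0.6690880548165751 w 0.08494373606373358 0.0
```

View pics/s1.png

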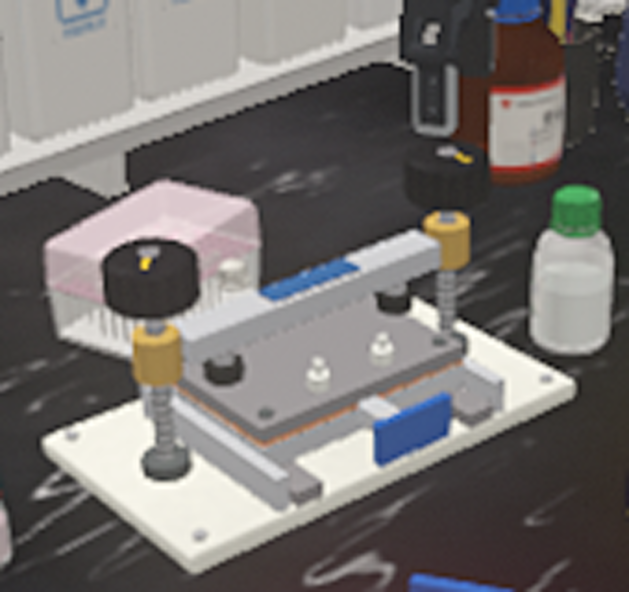

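The left knob's marker (147,262 in the crop) has turned clockwise and the left bar end is lower. Now grip the right knob.

move_arm(
  steps=[0,0,0,0,0,0,1,0,0,0,0,0,-0.048,1,0,0,0,0,0,-0.048,1,0,0,0,0,0,-0.048,-1,0,0,0,0,0,-0.048,-1,0,0,0,0,0,-0.048,-1,0,0,0,0,0,-0.048,-1,0,0,0,0,0,-0.048,-1,0,0,0,0,0,-0.048,-1,0,0,0,0,0,-0.048,-1],
)

```text
clock: 13.2
position: [0.5816, -0.1757, 0.1278]
ee_rot: [0.0, 0.97, 0.242, 0.002]
contact_force: [-0.5, 2.1, 5.8]
width: 0.0465
gripper_force: 82.0
```

move_arm(
  steps=[0,0,-0.0191,0,0,0,-1,0,0,-0.0382,0,0,0,-1,0,0,-0.0573,0,0,0,-1,0,0,-0.0764,0,0,0,-1,0,0,-0.0955,0,0,0,-1,0,0,-0.1146,0,0,0,-1,0,0,-0.1337,0,0,0,-1,0,0,-0.1528,0,0,0,-1,0,0,-0.1719,0,0,0,-1,0,0,-0.191,0,0,0,-1],
)

```text
clock: 14.2
position: [0.5814, -0.1769, 0.1278]
ee_rot: [0.0, 0.937, -0.35, 0.002]
contact_force: [-0.6, 0.1, 5.5]
width: 0.0468
gripper_force: 82.2
```

```bash
python3 st.py
```

```text
14.2 [ 0.5814 -0.1769  0.1278] press xy 0.00107313508025973 -0.10036766130363149 yaw -0.7144310012694686 F [-0.633   0.1117  5.4864] M [-0.0047  0.2201  0.4027] q6 1.8763330752957679 w 0.04683895639203463 82.20686674118042
```

move_arm(
  steps=[0,0,0,0,0,0,1,0,0,0,0,0,0,1,0,0,0,0,0,0,1,0,0,0,0,0,0.048,1,0,0,0.03,0,0,0.048,1,0,0,0.1432,0.0222,0.1988,0.048,1,0,0,0.1432,0.0222,0.1988,0.048,1,0,0,0.1432,0.0222,0.1988,0.048,1,0,0,0.1432,0.0222,0.1988,0.048,1,0,0,0.1432,0.0222,0.1988,0.048,1],
)

```text
clock: 15.2
position: [0.6027, 0.0287, 0.1734]
ee_rot: [-0.002, 0.995, 0.101, 0.0]
contact_force: [-0.9, -0.5, 0.5]
width: 0.0855
gripper_force: 0.0
```

move_arm(
  steps=[0,0,0,0,0,0,1,0,0,0,0,0,-0.048,1,0,0,0,0,0,-0.048,1,0,0,0,0,0,-0.048,-1,0,0,0,0,0,-0.048,-1,0,0,0,0,0,-0.048,-1,0,0,0,0,0,-0.048,-1,0,0,0,0,0,-0.048,-1,0,0,0,0,0,-0.048,-1,0,0,0,0,0,-0.048,-1],
)

```text
clock: 16.2
position: [0.6037, 0.0227, 0.1278]
ee_rot: [-0.0, 0.996, 0.093, 0.002]
contact_force: [-1.4, 1.8, 6.0]
width: 0.0465
gripper_force: 82.3
```

```bash
python3 st.py
```

```text
16.2 [0.6037 0.0227 0.1278] press xy 0.0011147773344849213 0.10039161343061738 yaw 0.18705490354173718 F [-1.372   1.803   5.9793] M [ 0.2785  0.2168 -0.2147] q6 1.305033819558404 w 0.0464755773384939 82.31090784072876
```

move_arm(
  steps=[0,0,-0.0087,0,0,0,-1,0,0,-0.0175,0,0,0,-1,0,0,-0.0262,0,0,0,-1,0,0,-0.035,0,0,0,-1,0,0,-0.0437,0,0,0,-1,0,0,-0.0525,0,0,0,-1,0,0,-0.0612,0,0,0,-1,0,0,-0.07,0,0,0,-1,0,0,-0.0787,0,0,0,-1,0,0,-0.0875,0,0,0,-1],
)

```text
clock: 17.2
position: [0.6037, 0.0223, 0.1278]
ee_rot: [-0.0, 0.984, -0.18, 0.002]
contact_force: [-1.3, 1.4, 5.5]
width: 0.0466
gripper_force: 82.0
```

```bash
python3 st.py
```

```text
17.2 [0.6037 0.0223 0.1278] press xy 0.0011041426152188425 0.1000317813776837 yaw -0.36253226417492557 F [-1.3389  1.4182  5.4777] M [0.1595 0.1537 0.4248] q6 1.855368459824475 w 0.04663362910284762 81.99975371360779
```

move_arm(
  steps=[0,0,-0.0024,0,0,0,-1,0,0,-0.0048,0,0,0,-1,0,0,-0.0072,0,0,0,-1,0,0,-0.0096,0,0,0,-1,0,0,-0.012,0,0,0,-1,0,0,-0.0144,0,0,0,-1,0,0,-0.0168,0,0,0,-1,0,0,-0.0192,0,0,0,-1,0,0,-0.0216,0,0,0,-1,0,0,-0.024,0,0,0,-1],
)

```text
clock: 18.2
position: [0.6036, 0.0222, 0.1278]
ee_rot: [-0.0, 0.967, -0.253, 0.002]
contact_force: [-0.9, 0.3, 6.4]
width: 0.0466
gripper_force: 82.1
```

```bash
python3 st.py
```

```text
18.2 [0.6036 0.0222 0.1278] press xy 0.0010763514781591294 0.09996084949746055 yaw -0.5115823529347245 F [-0.8583  0.3406  6.4144] M [0.0676 0.229  0.4166] q6 2.004507083815683 w 0.046592486086644555 82.06794619560242
```

move_arm(
  steps=[0,0,-0.002,0,0,0,-1,0,0,-0.004,0,0,0,-1,0,0,-0.006,0,0,0,-1,0,0,-0.008,0,0,0,-1,0,0,-0.01,0,0,0,-1,0,0,-0.012,0,0,0,-1,0,0,-0.014,0,0,0,-1,0,0,-0.016,0,0,0,-1,0,0,-0.018,0,0,0,-1,0,0,-0.02,0,0,0,-1],
)

```text
clock: 19.2
position: [0.6036, 0.0222, 0.1278]
ee_rot: [-0.0, 0.95, -0.313, 0.002]
contact_force: [-1.7, 0.8, 6.2]
width: 0.0464
gripper_force: 82.1
```

```bash
python3 st.py
```

```text
19.2 [0.6036 0.0222 0.1278] press xy 0.0010562428442937157 0.09988490520304999 yaw -0.6371880244873245 F [-1.7257  0.8339  6.2418] M [0.0597 0.2597 0.3642] q6 2.1300835033514964 w 0.04644127914581193 82.1353554725647
```

move_arm(
  steps=[0,0,0,0,0,0,1,0,0,0,0,0,0,1,0,0,0,0,0,0,1,0,0,0,0,0,0.048,1,0,0,0.03,0,0,0.048,1,0,0,0.1353,-0.0222,-0.1988,0.048,1,0,0,0.1353,-0.0222,-0.1988,0.048,1,0,0,0.1353,-0.0222,-0.1988,0.048,1,0,0,0.1353,-0.0222,-0.1988,0.048,1,0,0,0.1353,-0.0222,-0.1988,0.048,1],
)

```text
clock: 20.2
position: [0.5799, -0.1815, 0.1733]
ee_rot: [0.001, 0.994, 0.107, -0.0]
contact_force: [-0.0, 0.6, 0.1]
width: 0.0853
gripper_force: 0.0
```

move_arm(
  steps=[0,0,0,0,0,0,1,0,0,0,0,0,-0.048,1,0,0,0,0,0,-0.048,1,0,0,0,0,0,-0.048,-1,0,0,0,0,0,-0.048,-1,0,0,0,0,0,-0.048,-1,0,0,0,0,0,-0.048,-1,0,0,0,0,0,-0.048,-1,0,0,0,0,0,-0.048,-1,0,0,0,0,0,-0.048,-1],
)

```text
clock: 21.2
position: [0.5817, -0.176, 0.1278]
ee_rot: [0.0, 0.994, 0.106, 0.002]
contact_force: [0.5, 2.2, 5.8]
width: 0.047
gripper_force: 81.9
```

move_arm(
  steps=[0,0,-0.004,0,0,0,-1,0,0,-0.008,0,0,0,-1,0,0,-0.012,0,0,0,-1,0,0,-0.016,0,0,0,-1,0,0,-0.02,0,0,0,-1,0,0,-0.024,0,0,0,-1,0,0,-0.028,0,0,0,-1,0,0,-0.032,0,0,0,-1,0,0,-0.036,0,0,0,-1,0,0,-0.04,0,0,0,-1],
)

```text
clock: 22.2
position: [0.5817, -0.1762, 0.1278]
ee_rot: [0.001, 1.0, -0.019, 0.002]
contact_force: [-0.5, 2.1, 6.2]
width: 0.0464
gripper_force: 82.1
```

```bash
python3 st.py
```

```text
22.2 [ 0.5817 -0.1762  0.1278] press xy 0.0012351866920288163 -0.09972166525991977 yaw -0.03877920888147103 F [-0.4933  2.1458  6.199 ] M [0.2852 0.0344 0.4441] q6 1.2004139916122512 w 0.04637787879868035 82.13670372962952
```

move_arm(
  steps=[0,0,-0.0016,0,0,0,-1,0,0,-0.0032,0,0,0,-1,0,0,-0.0048,0,0,0,-1,0,0,-0.0064,0,0,0,-1,0,0,-0.008,0,0,0,-1,0,0,-0.0096,0,0,0,-1,0,0,-0.0112,0,0,0,-1,0,0,-0.0128,0,0,0,-1,0,0,-0.0144,0,0,0,-1,0,0,-0.016,0,0,0,-1],
)

```text
clock: 23.2
position: [0.5817, -0.1763, 0.1278]
ee_rot: [0.001, 0.998, -0.069, 0.002]
contact_force: [-0.7, 1.2, 6.2]
width: 0.0469
gripper_force: 82.1
```

```bash
python3 st.py
```

```text
23.2 [ 0.5817 -0.1763  0.1278] press xy 0.0012647800492773028 -0.09981332140959663 yaw -0.13862145121907632 F [-0.7125  1.1678  6.1749] M [0.2565 0.1021 0.4073] q6 1.300354353221525 w 0.04688364737817719 82.06330060958862
```

move_arm(
  steps=[0,0,-0.0016,0,0,0,-1,0,0,-0.0032,0,0,0,-1,0,0,-0.0048,0,0,0,-1,0,0,-0.0064,0,0,0,-1,0,0,-0.008,0,0,0,-1,0,0,-0.0096,0,0,0,-1,0,0,-0.0112,0,0,0,-1,0,0,-0.0128,0,0,0,-1,0,0,-0.0144,0,0,0,-1,0,0,-0.016,0,0,0,-1],
)

```text
clock: 24.2
position: [0.5817, -0.1765, 0.1278]
ee_rot: [0.001, 0.993, -0.119, 0.002]
contact_force: [-1.0, 1.7, 5.2]
width: 0.0464
gripper_force: 82.0
```

```bash
python3 st.py
```

```text
24.2 [ 0.5817 -0.1765  0.1278] press xy 0.0012319856392462485 -0.09993896145916235 yaw -0.23901991186198168 F [-0.9694  1.7156  5.1501] M [0.2941 0.0515 0.4196] q6 1.4007792445209442 w 0.046400436075632566 82.01393008232117
```

move_arm(
  steps=[0,0,-0.0016,0,0,0,-1,0,0,-0.0032,0,0,0,-1,0,0,-0.0048,0,0,0,-1,0,0,-0.0064,0,0,0,-1,0,0,-0.008,0,0,0,-1,0,0,-0.0096,0,0,0,-1,0,0,-0.0112,0,0,0,-1,0,0,-0.0128,0,0,0,-1,0,0,-0.0144,0,0,0,-1,0,0,-0.016,0,0,0,-1],
)

```text
clock: 25.2
position: [0.5816, -0.1765, 0.1278]
ee_rot: [0.001, 0.986, -0.169, 0.002]
contact_force: [0.3, 0.8, 6.5]
width: 0.0467
gripper_force: 82.1
```

```bash
python3 st.py
```

```text
25.2 [ 0.5816 -0.1765  0.1278] press xy 0.001224457443346278 -0.10001784870731681 yaw -0.3393356511802844 F [0.3099 0.7861 6.4821] M [0.1728 0.0629 0.4335] q6 1.5012103158005428 w 0.04666257589060739 82.09628462791443
```

move_arm(
  steps=[0,0,0,0,0,0,1,0,0,0,0,0,0,1,0,0,0,0,0,0,1,0,0,0,0,0,0.048,1,0,0,0.03,0,0,0.048,1,0,0,0.1,0.0222,0.1988,0.048,1,0,0,0.1,0.0222,0.1988,0.048,1,0,0,0.1,0.0222,0.1988,0.048,1,0,0,0.1,0.0222,0.1988,0.048,1,0,0,0.1,0.0222,0.1988,0.048,1],
)

```text
clock: 26.2
position: [0.6026, 0.0285, 0.1733]
ee_rot: [-0.002, 0.989, 0.146, 0.0]
contact_force: [-1.6, -0.8, -0.6]
width: 0.0852
gripper_force: 0.0
```

move_arm(
  steps=[0,0,0,0,0,0,1,0,0,0,0,0,-0.048,1,0,0,0,0,0,-0.048,1,0,0,0,0,0,-0.048,-1,0,0,0,0,0,-0.048,-1,0,0,0,0,0,-0.048,-1,0,0,0,0,0,-0.048,-1,0,0,0,0,0,-0.048,-1,0,0,0,0,0,-0.048,-1,0,0,0,0,0,-0.048,-1],
)

```text
clock: 27.2
position: [0.6035, 0.0227, 0.1279]
ee_rot: [-0.0, 0.99, 0.143, 0.002]
contact_force: [-1.6, 1.3, 4.3]
width: 0.0464
gripper_force: 82.2
```

move_arm(
  steps=[0,0,-0.0016,0,0,0,-1,0,0,-0.0032,0,0,0,-1,0,0,-0.0048,0,0,0,-1,0,0,-0.0064,0,0,0,-1,0,0,-0.008,0,0,0,-1,0,0,-0.0096,0,0,0,-1,0,0,-0.0112,0,0,0,-1,0,0,-0.0128,0,0,0,-1,0,0,-0.0144,0,0,0,-1,0,0,-0.016,0,0,0,-1],
)

```text
clock: 28.2
position: [0.6035, 0.0226, 0.1279]
ee_rot: [0.0, 0.996, 0.094, 0.002]
contact_force: [-1.4, 1.1, 4.5]
width: 0.0467
gripper_force: 82.2
```

```bash
python3 st.py
```

```text
28.2 [0.6035 0.0226 0.1279] press xy 0.0009125155278256388 0.10035252605687149 yaw 0.18794580135801883 F [-1.414   1.136   4.4648] M [0.4137 0.2049 0.4984] q6 1.3045431723710368 w 0.046733360723849184 82.24022269248962
```

move_arm(
  steps=[0,0,-0.0013,0,0,0,-1,0,0,-0.0026,0,0,0,-1,0,0,-0.0039,0,0,0,-1,0,0,-0.0052,0,0,0,-1,0,0,-0.0065,0,0,0,-1,0,0,-0.0078,0,0,0,-1,0,0,-0.0091,0,0,0,-1,0,0,-0.0104,0,0,0,-1,0,0,-0.0117,0,0,0,-1,0,0,-0.013,0,0,0,-1],
)

```text
clock: 29.2
position: [0.6036, 0.0226, 0.1279]
ee_rot: [-0.0, 0.999, 0.053, 0.002]
contact_force: [-1.0, 1.0, 5.4]
width: 0.0469
gripper_force: 82.2
```

```bash
python3 st.py
```

```text
29.2 [0.6036 0.0226 0.1279] press xy 0.0009542738494272094 0.10035323960356167 yaw 0.10654986622018292 F [-0.9659  1.0004  5.4125] M [0.4096 0.2219 0.5249] q6 1.3860405413773642 w 0.0469007402245207 82.2019636631012
```

move_arm(
  steps=[0,0,0,0,0,0,1,0,0,0,0,0,0,1,0,0,0,0,0,0,1,0,0,0,0,0,0.048,1,0,0,0.03,0,0,0.048,1,0,0,0.03,-0.0222,-0.1988,0.048,1,0,0,0.03,-0.0222,-0.1988,0.048,1,0,0,0.03,-0.0222,-0.1988,0.048,1,0,0,0.03,-0.0222,-0.1988,0.048,1,0,0,0.03,-0.0222,-0.1988,0.048,1],
)

```text
clock: 30.2
position: [0.5799, -0.1831, 0.1734]
ee_rot: [0.002, 0.99, 0.143, -0.0]
contact_force: [-0.1, 0.2, 1.0]
width: 0.0855
gripper_force: 0.0
```

move_arm(
  steps=[0,0,0,0,0,0,1,0,0,0,0,0,-0.048,1,0,0,0,0,0,-0.048,1,0,0,0,0,0,-0.048,-1,0,0,0,0,0,-0.048,-1,0,0,0,0,0,-0.048,-1,0,0,0,0,0,-0.048,-1,0,0,0,0,0,-0.048,-1,0,0,0,0,0,-0.048,-1,0,0,0,0,0,-0.048,-1],
)

```text
clock: 31.2
position: [0.5817, -0.1759, 0.1278]
ee_rot: [0.0, 0.989, 0.147, 0.002]
contact_force: [-0.4, 2.6, 6.4]
width: 0.0471
gripper_force: 82.0
```

move_arm(
  steps=[0,0,-0.0013,0,0,0,-1,0,0,-0.0026,0,0,0,-1,0,0,-0.0039,0,0,0,-1,0,0,-0.0052,0,0,0,-1,0,0,-0.0065,0,0,0,-1,0,0,-0.0078,0,0,0,-1,0,0,-0.0091,0,0,0,-1,0,0,-0.0104,0,0,0,-1,0,0,-0.0117,0,0,0,-1,0,0,-0.013,0,0,0,-1],
)

```text
clock: 32.2
position: [0.5817, -0.176, 0.1278]
ee_rot: [0.001, 0.994, 0.107, 0.002]
contact_force: [-0.5, 2.1, 5.9]
width: 0.0466
gripper_force: 82.3
```

```bash
python3 st.py
```

```text
32.2 [ 0.5817 -0.176   0.1278] press xy 0.001211754499907718 -0.0994811820957114 yaw 0.2140383814572954 F [-0.5477  2.0957  5.9405] M [0.4304 0.059  0.5235] q6 0.9476102277496351 w 0.046554979677000834 82.27888941764832
```

move_arm(
  steps=[0,0,-0.0013,0,0,0,-1,0,0,-0.0026,0,0,0,-1,0,0,-0.0039,0,0,0,-1,0,0,-0.0052,0,0,0,-1,0,0,-0.0065,0,0,0,-1,0,0,-0.0078,0,0,0,-1,0,0,-0.0091,0,0,0,-1,0,0,-0.0104,0,0,0,-1,0,0,-0.0117,0,0,0,-1,0,0,-0.013,0,0,0,-1],
)

```text
clock: 33.2
position: [0.5817, -0.1761, 0.1278]
ee_rot: [0.001, 0.998, 0.066, 0.002]
contact_force: [0.4, 1.6, 5.4]
width: 0.0469
gripper_force: 82.2
```

```bash
python3 st.py
```

```text
33.2 [ 0.5817 -0.1761  0.1278] press xy 0.0012370521672190869 -0.09956298291806154 yaw 0.13250067923565392 F [0.3945 1.6052 5.3906] M [ 0.4268 -0.0004  0.6255] q6 1.0292009668947262 w 0.046911693473511644 82.23444700241089
```

move_arm(
  steps=[0,0,0,0,0,0,1,0,0,0,0,0,0,1,0,0,0,0,0,0,1,0,0,0,0,0,0.048,1,0,0,0.03,0,0,0.048,1,0,0,0.03,0.0222,0.1988,0.048,1,0,0,0.03,0.0222,0.1988,0.048,1,0,0,0.03,0.0222,0.1988,0.048,1,0,0,0.03,0.0222,0.1988,0.048,1,0,0,0.03,0.0222,0.1988,0.048,1],
)

```text
clock: 34.2
position: [0.6026, 0.0285, 0.1733]
ee_rot: [-0.002, 0.987, 0.162, 0.0]
contact_force: [-0.4, -1.1, 0.0]
width: 0.0852
gripper_force: 0.0
```

move_arm(
  steps=[0,0,0,0,0,0,1,0,0,0,0,0,-0.048,1,0,0,0,0,0,-0.048,1,0,0,0,0,0,-0.048,-1,0,0,0,0,0,-0.048,-1,0,0,0,0,0,-0.048,-1,0,0,0,0,0,-0.048,-1,0,0,0,0,0,-0.048,-1,0,0,0,0,0,-0.048,-1,0,0,0,0,0,-0.048,-1],
)

```text
clock: 35.2
position: [0.6035, 0.0227, 0.1279]
ee_rot: [-0.0, 0.987, 0.158, 0.002]
contact_force: [-1.8, 2.5, 5.6]
width: 0.0463
gripper_force: 82.2
```

move_arm(
  steps=[0,0,-0.0013,0,0,0,-1,0,0,-0.0026,0,0,0,-1,0,0,-0.0039,0,0,0,-1,0,0,-0.0052,0,0,0,-1,0,0,-0.0065,0,0,0,-1,0,0,-0.0078,0,0,0,-1,0,0,-0.0091,0,0,0,-1,0,0,-0.0104,0,0,0,-1,0,0,-0.0117,0,0,0,-1,0,0,-0.013,0,0,0,-1],
)

```text
clock: 36.2
position: [0.6035, 0.0227, 0.1279]
ee_rot: [0.0, 0.993, 0.119, 0.002]
contact_force: [-1.7, 1.5, 5.3]
width: 0.0466
gripper_force: 82.3
```

```bash
python3 st.py
```

```text
36.2 [0.6035 0.0227 0.1279] press xy 0.0008722760229538654 0.1003906124945174 yaw 0.2387408821095221 F [-1.6643  1.5214  5.3375] M [0.4545 0.282  0.4988] q6 1.2538664053121398 w 0.04664510990623516 82.28361010551453
```

move_arm(
  steps=[0,0,-0.0007,0,0,0,-1,0,0,-0.0014,0,0,0,-1,0,0,-0.0021,0,0,0,-1,0,0,-0.0028,0,0,0,-1,0,0,-0.0035,0,0,0,-1,0,0,-0.0042,0,0,0,-1,0,0,-0.0049,0,0,0,-1,0,0,-0.0056,0,0,0,-1,0,0,-0.0063,0,0,0,-1,0,0,-0.007,0,0,0,-1],
)

```text
clock: 37.2
position: [0.6035, 0.0226, 0.1279]
ee_rot: [0.0, 0.995, 0.097, 0.002]
contact_force: [-1.7, 1.6, 5.3]
width: 0.0465
gripper_force: 82.3
```

```bash
python3 st.py
```

```text
37.2 [0.6035 0.0226 0.1279] press xy 0.0009019235660496386 0.10034749462993303 yaw 0.19496176871855236 F [-1.7008  1.6278  5.3465] M [0.4466 0.2931 0.6251] q6 1.297644900021964 w 0.04648329272759086 82.25638389587402
```

move_arm(
  steps=[0,0,-0.0006,0,0,0,-1,0,0,-0.0012,0,0,0,-1,0,0,-0.0018,0,0,0,-1,0,0,-0.0024,0,0,0,-1,0,0,-0.003,0,0,0,-1,0,0,-0.0036,0,0,0,-1,0,0,-0.0042,0,0,0,-1,0,0,-0.0048,0,0,0,-1,0,0,-0.0054,0,0,0,-1,0,0,-0.006,0,0,0,-1],
)

```text
clock: 38.2
position: [0.6035, 0.0226, 0.1279]
ee_rot: [0.0, 0.997, 0.079, 0.002]
contact_force: [-1.2, 1.4, 4.7]
width: 0.0462
gripper_force: 82.2
```

```bash
python3 st.py
```

```text
38.2 [0.6035 0.0226 0.1279] press xy 0.0008834067373029546 0.10034049283991343 yaw 0.1573490638566983 F [-1.1842  1.4259  4.7443] M [0.4422 0.2429 0.609 ] q6 1.3352843111622041 w 0.046206598384609575 82.23503351211548
```

move_arm(
  steps=[0,0,-0.0005,0,0,0,-1,0,0,-0.001,0,0,0,-1,0,0,-0.0015,0,0,0,-1,0,0,-0.002,0,0,0,-1,0,0,-0.0025,0,0,0,-1,0,0,-0.003,0,0,0,-1,0,0,-0.0035,0,0,0,-1,0,0,-0.004,0,0,0,-1,0,0,-0.0045,0,0,0,-1,0,0,-0.005,0,0,0,-1],
)

```text
clock: 39.2
position: [0.6035, 0.0226, 0.1279]
ee_rot: [0.0, 0.998, 0.063, 0.002]
contact_force: [-1.9, 1.6, 5.2]
width: 0.047
gripper_force: 82.2
```

```bash
python3 st.py
```

```text
39.2 [0.6035 0.0226 0.1279] press xy 0.0008942363948483212 0.10032899907395107 yaw 0.12599519294721367 F [-1.9265  1.5842  5.1522] M [0.4817 0.2826 0.6446] q6 1.3666761457875356 w 0.04699760853144818 82.21921920776367
```

Both sides read about 55–60 N by torque. Release and back off.

move_arm(
  steps=[0,0,0,0,0,0,0,0,0,0,0,0,0,1,0,0,0,0,0,0,1,0,0,0,0,0,0,1,0,0,0,0,0,0.04,1,0,0,0,0,0,0.08,1,0,0,0,0,0,0.12,1,0,0,0,-0.03,0,0.14,1,0,0,0,-0.05,0,0.14,1,0,0,0,-0.05,0,0.14,1],
)

```text
clock: 40.2
position: [0.5506, 0.0224, 0.2667]
ee_rot: [0.0, 0.998, 0.062, 0.0]
contact_force: [0.9, -0.0, 0.8]
width: 0.0853
gripper_force: 0.0
```

```bash
python3 st.py; python3 - <<'E'
from h import *
im=grab('scene');cv2.imwrite('pics/s2.png',cv2.resize(im['pixels'][100:260,165:335],None,fx=3.7,fy=3.7,interpolation=cv2.INTER_CUBIC))
E
```

```text
40.2 [0.5506 0.0224 0.2667] press xy -0.051696096715539666 0.09425357742335201 yaw 0.12421228152531798 F [ 0.8749 -0.0493  0.8429] M [ 0.037   0.0363 -0.0311] q6 1.3611787494879264 w 0.0853132297119658 0.0
```

View pics/s2.png

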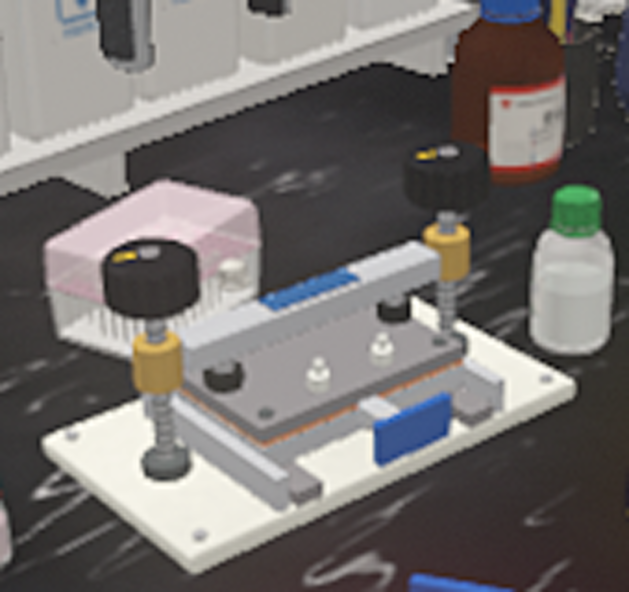

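The bar is level, both feet are on the cell (223,375 and 393,308 in the crop), the markers on both knobs have turned about equally, and the cell is home. The gripper is clear, so I'm handing in.

```bash
python3 -c "
from rig import manip
print(manip.sign_off())"
```

```text
the job is handed in; nothing more can be done
None
```

The job is handed in at about 40 s: the cell is home against the blue stop and both knobs are nipped up to roughly 55–60 N a side, estimated from the turning torque. The crossbar looks level in the last picture and I never moved near the vials or the bottle; I have not seen the judge's result.

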